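Bolt the sample hatch: catch held down, bolt slid home

ROBOT

A 6-joint arm with a two-finger parallel gripper is mounted at the origin on the work surface. World frame = base frame: x ahead of the robot, y to its left, z up, the work surface at z = 0. Lengths are in m, angles in rad, forces in N, time in s.
With the tool pointing down it reaches from about 0.25 to 0.85 m from the base axis. Payload 12.5 kg.
Tool frame: the origin (TCP) lies at the very end of the fingers, on their centre line; the grasp point (between the pads) lies r.hold_point_z behind it (r.hold_point_z is the distance from the TCP to the grasp point, in m); z points along the fingers, y is the line along which they close (so a half turn about z gives the same grasp; the last joint's range is limited). The gripper opens to 93 mm and grips with 3 to 60 N. Pads are 15 mm wide; open, the fingers measure 128 mm over their backs; the gripper's body (75 mm by 188 mm) begins 65 mm behind the grasp point.
Start: joints at [1.062, 0.351, 1.652, -0, 1.139, -0.085], TCP at [0.226, 0.501, 0.219] pointing down, gripper open.
Joint ranges: [-2.75, 2.75], [-0.79, 2.1], [0.01, 2.65], [-1.57, 4.71], [0.07, 3.14], [-2.87, 2.87]. Speed limits (rad/s): [2.22, 2.22, 2.79, 3.14, 3.14, 3.14].

INTERFACE

Orientations are given as a 3x3 rotation matrix whose columns are the frame's x, y, z axes.
In Python, from plant import status, vision, r gives the robot as it stands.
- The arm moves only by the shell command python3 -m inch 'ROWS'. ROWS is JSON, a list of rows, each an object of numbers: "ax", "ay", "az": the turn, a rotation vector about the tool's x, y, z in units of 0.12 rad (1.0 is 0.12 rad); "tx", "ty", "tz": the shift along the tool's x, y, z in units of 30 mm (1.0 is 30 mm); "hand": the opening, from 0 (shut) to 1 (fully open). In form: [{"ax": .., "ay": .., "az": .., "tx": .., "ty": .., "tz": .., "hand": ..}, ...]. A call has 1 to 10 rows; each row shifts and turns the commanded pose from where the row before left it, along the tool's axes as they then stand; what a row does not reach is not made up. A row lasts 1/8 s, in which the tool goes at most 62.5 mm and 10.7 degrees, less where a joint would pass 70% of its speed; a pose out of reach is approached as far as the arm can. A call with a number of a shift or a turn outside -1 to 1 is refused whole. A call with a gripper value outside its range is refused whole. The fingers move at their own pace and stop on an object; the grip force is fixed at half the most. Time passes only in rows, so rows that do not move let the fingers close. It gives the time, the measured TCP pose, the force, the opening and the grip force at its end, in the units of the state.
- status.state(): the state, without advancing time (a new reading comes with each control period).
- vision.snapshot(name): name is "scene" or "top" or "wrist"; returns (picture, depth): 384x512x3 uint8, red, green, blue; 384x512 float32, m along the optical axis (not along the pixel's ray), 0 where there is no reading.
- vision.get_calibration(name): a dict with "camera_matrix" (3x3 intrinsics, pixels), "cam_to_world" (4x4, takes a point from camera to world coordinates). Camera axes: x right, y down, z forward; pixel columns grow to the right and rows downward; lengths in m; the calibration is good to about 2 mm. A picture is of the moment at which its call begins: read the wrist's pose just before it. get_calibration takes no time and is no camera call; for the wrist camera it gives the pose at the moment of the call.
- r.hand_in(): hands the job in; it is judged then, once.
The state is a dict: "time": time; "joint_pos": joint angles; "qvel": joint speeds; "joint_efforts": joint torques, N m; "eef_pos": TCP position; "eef_rot": TCP orientation; "contact_force": force on the tool from outside, world axes, zero at the start; "torque": the same for the moment, N m; "opening": finger opening in m; "grip_force": force on a finger pad.
Only numpy, scipy, OpenCV 4.12 (cv2) and the standard library are available. Lean on these libraries where they do the work, as an engineer would, in place of code of your own. Each camera call takes 0.05 s, during which the arm holds its last target. There are 200 camera calls.

TASK

Bolt the sample module's hatch: press the yellow spring catch bar down with one fingertip and, keeping it held down the whole way, push the orange tab with the other finger so that the bolt slides fully home into the brass keeper on the hatch. Then let the catch spring back up so that it locks the bolt, and move clear. Only press and push with the fingers: pick nothing up, and leave the bottle, jar, vial and screwdriver where they are.

Things in the scene. Friction and masses are not known exactly. Their poses are not given: they have to be found in the camera images.
- module: low teal instrument housing fixed to the bench, 200 (x) x 300 (y) x 60 mm (z); origin at the centre of its underside, z up, turned about the vertical only. Its +y is the way the bolt slides home. On its flat top: the yellow catch bar along y at x = -30 mm, and the steel bolt along y at x = +30 mm (12 mm round, top 84 mm above the bench) with its upright orange tab.
- keeper (a point): centre of the brass keeper on the white hatch, 78 mm above the bench, at module x = +30, y = +74 mm; the bolt's end enters it. It is 30 mm wide (x), 22 mm long (y), top 92 mm above the bench. Two dark guides round the bolt, 34 mm wide, 14 mm long, top 90 mm, stand at module y = -112 and +28 mm.
- tab_top (a point): on the moving bolt: middle of the top edge of the orange tab's rear (-y) face, the face to push. The tab is 28 mm wide (module x), 6 mm thick (y), and stands from 76 to 126 mm above the bench; this point is 126 mm up, at module x = +30 mm, y = -50 mm plus the bolt's value.
- catch_top (a point): on the moving catch: centre of the top face of the yellow bar, 30 mm wide (module x), 100 mm long (y), 6 mm thick; 106 mm above the bench when up, at module x = -30, y = -45 mm. It sinks straight down without tilting wherever it is pressed; a fingertip can slide along it while holding it down. Bar centre and tab centre are 60 mm apart across the module.
- bolt (a joint): travel of the bolt along module +y, m: 0 = drawn back, 0.045 = end stop, fully home. Starts between 0 and 0.005; friction about 2 N, no spring. With the catch up its tooth stops the bolt at 0.008 (and in rack gaps near 0.018 and 0.030); beyond 0.041 the catch can spring up behind the rack and lock the bolt.
- catch (a joint): how far the catch bar is pressed down, m: 0 = up, 0.014 = bottom stop. Spring: 2.4 N when up to 6.6 N at the bottom. The bolt is free when it is down by more than 0.006; about 0.010 is a good depth. It springs up by itself when let go, unless the bolt is part-way and traps it.
- solvent_bottle: clear solvent bottle with a blue cap, 64 mm diameter, 130 mm tall, standing on the bench; origin at the centre of its underside. Bystander.
- amber_jar: amber jar with a white cap, 50 mm diameter, 75 mm tall, standing on the bench; origin at the centre of its underside. Bystander.
- vial: small amber vial with a blue cap, 24 mm diameter, 45 mm tall, standing on the module's white hatch; origin at the centre of its underside. Bystander.
- screwdriver: red-handled screwdriver, 170 mm long, lying on the bench on the module's +x side. Bystander.

How it is judged:
On the way, in this order (a step that is already met when the one before it is completed fails the run):
1. the catch bar is pressed down by the fingers before the bolt moves on (value of joint catch above 0.006 m and value of joint bolt below 0.01 m and contact force between the fingers and module above 0.5 N), for 0.1 s.
2. the bolt is slid home with the catch bar still held down (value of joint bolt above 0.039 m and value of joint catch above 0.005 m), for 0.05 s.
At the end, for the whole second after the job is handed in: The bolt is home (joint at least 0.040 of 0.045), the catch bar is back up (within 2 mm) and locks it, and bottle, jar, vial and screwdriver stand or lie within 15 mm of where they were, upright ones still upright (value of joint bolt above 0.04 m and value of joint catch below 0.002 m and distance of each of solvent_bottle, amber_jar, vial, screwdriver from where it was at the start of the episode below 0.015 m and angle between each of solvent_bottle, amber_jar, vial's own z axis and vertical below 0.1 rad); the robot touches nothing.
It fails at once if the catch was let up (less than 4 mm down) while the bolt was part-way (value of joint catch below 0.004 m and value of joint bolt between 0.012 and 0.036 m).
It fails at once if a bystander was shoved, lifted or carried (moved more than 20 mm) (distance of any of solvent_bottle, amber_jar, vial, screwdriver from where it was at the start of the episode above 0.02 m).
It also fails if it takes over 34 s, if anything falls off the work surface, if the arm or the gripper's body presses on something with over 40 N, if the wrist force passes 120 N, or if a joint passes its speed limit or range.

## Working session

There is one attempt and no reset: what is moved stays moved. The work goes in short steps, Python scripts to look and compute and a shell command to move; the robot and the scene stay as the last step left them, time stands still between calls to the robot, and variables do not carry over. Pictures are saved under pics/ and viewed, at most 10 in all, crops included, and the job is handed in when it is done.

```bash
mkdir -p pics; ls; python3 - <<'E'
from plant import status, vision, r
import cv2,numpy as np
s=status.state();print({k:np.round(v,3) for k,v in s.items()}, r.hold_point_z)
for n in("scene","top"):
    p,d=vision.snapshot(n);c=vision.get_calibration(n)
    np.savez(f"pics/{n}.npz",p=p,d=d,K=c["camera_matrix"],T=c["cam_to_world"]);cv2.imwrite(f"pics/{n}.png",p[:,:,::-1])
    print(n,np.round(c["camera_matrix"],1).tolist(),np.round(c["cam_to_world"],3).tolist())
E
```

```text
pics
{'time': np.float64(0.0), 'joint_pos': array([ 1.062,  0.351,  1.652, -0.   ,  1.139, -0.085]), 'qvel': array([ 0.001,  0.002, -0.001, -0.002, -0.   , -0.003]), 'joint_efforts': array([ 1.0000e-03, -4.9733e+01, -2.8524e+01,  7.0000e-02,  2.6000e-02,
       -0.0000e+00]), 'eef_pos': array([0.226, 0.501, 0.218]), 'eef_rot': array([[-0.912,  0.411, -0.001],
       [ 0.411,  0.912, -0.001],
       [ 0.   , -0.001, -1.   ]]), 'contact_force': array([ 0.942, -0.212,  0.249]), 'torque': array([ 0.005, -0.029, -0.007]), 'grip_force': np.float64(0.0), 'opening': np.float64(0.093)} 0.0188
scene [[407.7, 0.0, 249.7], [0.0, 407.7, 198.1], [0.0, 0.0, 1.0]] [[0.691, 0.519, -0.504, 1.028], [0.723, -0.49, 0.487, -0.393], [0.006, -0.701, -0.713, 0.701], [0.0, 0.0, 0.0, 1.0]]
top [[354.2, 0.0, 259.8], [0.0, 354.2, 191.2], [0.0, 0.0, 1.0]] [[0.027, -0.97, 0.241, 0.369], [-1.0, -0.026, 0.006, 0.029], [0.001, -0.241, -0.97, 1.016], [0.0, 0.0, 0.0, 1.0]]
```

View pics/top.png

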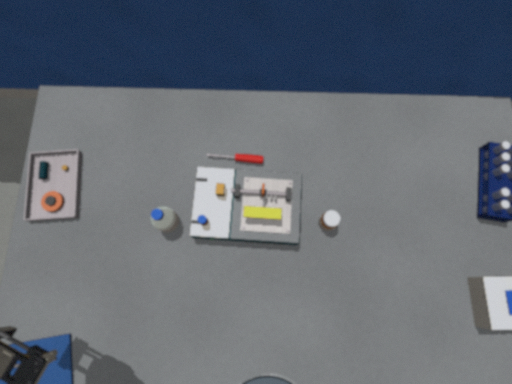

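View pics/scene.png

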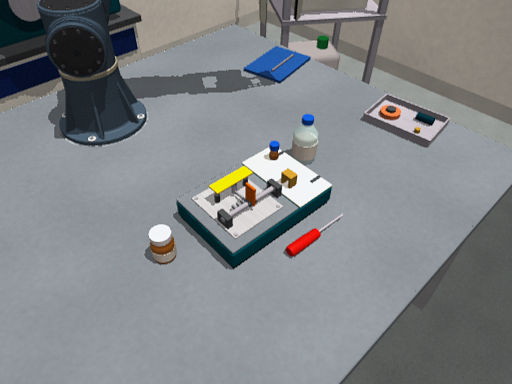

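The top view shows the yellow bar at (262,213), the orange tab at (263,190), the keeper at (220,189), the vial at (202,220), the bottle at (163,217) and the jar at (331,219). Module +y points left in the image, which is roughly world +y. In the scene view the bar is at (232,180), the tab at (250,193) and the keeper at (289,178).

```bash
cat > h.py <<'E'
import numpy as np,cv2
def ray(uv,K,T):
    d=np.linalg.inv(K)@np.array([uv[0],uv[1],1.]);return T[:3,3],T[:3,:3]@d
def plane(uv,K,T,z):
    o,d=ray(uv,K,T);return o+d*(z-o[2])/d[2]
def tri(a,b):
    (o1,d1),(o2,d2)=a,b
    A=np.c_[d1,-d2];s=np.linalg.lstsq(A,o2-o1,rcond=None)[0]
    p,q=o1+s[0]*d1,o2+s[1]*d2;return (p+q)/2,np.linalg.norm(p-q)
def blobs(p,lo,hi,roi,amin=6):
    m=cv2.inRange(cv2.cvtColor(p,cv2.COLOR_RGB2HSV),lo,hi);k=np.zeros_like(m);x0,y0,x1,y1=roi;k[y0:y1,x0:x1]=m[y0:y1,x0:x1]
    n,l,st,c=cv2.connectedComponentsWithStats(k)
    return sorted([(int(st[i,4]),c[i],l==i) for i in range(1,n) if st[i,4]>=amin],key=lambda t:-t[0])
YEL=((25,120,100),(35,255,255));ORG=((5,150,80),(13,255,255));BRS=((14,120,80),(24,255,255))
E
python3 - <<'E'
from h import *
R={}
for n,roi in(("top",(185,150,305,250)),("scene",(175,140,340,265))):
    z=np.load(f"pics/{n}.npz");p,d,K,T=[z[k] for k in"pdKT"]
    for nm,c in(("yel",YEL),("org",ORG),("brs",BRS)):
        for a,uv,m in blobs(p,*c,roi)[:3]:
            zz=d[m];v,u=np.nonzero(m)
            P=(np.linalg.inv(K)@np.c_[u,v,np.ones(len(u))].T)*zz;W=(T[:3,:3]@P).T+T[:3,3]
            print(n,nm,a,uv.round(1),np.median(W,0).round(3),W.min(0).round(3),W.max(0).round(3))
            R.setdefault((n,nm),(uv,ray(uv,K,T)))
        if nm=="yel":
            m=blobs(p,*c,roi)[0][2]
            q=cv2.boxPoints(cv2.minAreaRect(np.argwhere(m)[:,::-1].astype(np.float32)))
            print([plane(x,K,T,.106)[:2].round(4).tolist() for x in q], plane(R[n,nm][0],K,T,.106).round(4))
for nm in("yel","org","brs"):print(nm,tri(R["top",nm][1],R["scene",nm][1]))
E
```

```text
top yel 362 [262.3 212.5] [0.538 0.027 0.105] [ 0.524 -0.02   0.101] [0.552 0.074 0.11 ]
[[0.5264, 0.0749], [0.553, 0.0741], [0.5491, -0.0206], [0.5226, -0.0192]] [0.5378 0.0269 0.106 ]
top org 7 [262.6 191.7] [0.589 0.027 0.124] [0.586 0.026 0.124] [0.594 0.029 0.127]
top brs 61 [219.9 189.4] [0.601 0.142 0.092] [0.588 0.134 0.087] [0.613 0.151 0.095]
scene yel 456 [230.4 179. ] [0.536 0.025 0.105] [ 0.479 -0.393  0.053] [1.028 0.115 0.701]
[[0.5199, -0.0234], [0.524, 0.0845], [0.5554, 0.0712], [0.5497, -0.0335]] [0.5373 0.023  0.106 ]
scene org 155 [250.3 193.6] [0.599 0.022 0.105] [0.542 0.02  0.061] [0.611 0.074 0.126]
scene org 17 [273.5 154.8] [0.521 0.174 0.075] [0.51  0.171 0.072] [0.525 0.189 0.079]
scene brs 144 [290.5 176.5] [0.61 0.14 0.09] [ 0.579 -0.393  0.059] [1.028 0.18  0.701]
scene brs 20 [273.9 153. ] [0.522 0.176 0.081] [ 0.511 -0.393  0.075] [1.028 0.186 0.701]
scene brs 9 [215.  191.2] [ 0.542 -0.024  0.103] [ 0.529 -0.025  0.102] [ 0.548 -0.019  0.106]
yel (array([0.53705009, 0.0254552 , 0.10466437]), np.float64(0.003494037430626843))
org (array([0.59494801, 0.02725543, 0.10050674]), np.float64(0.0005188192148611114))
brs (array([0.60345777, 0.14394558, 0.08123406]), np.float64(0.00036222781923335863))
```

```bash
python3 -m inch '[{"az":0.99,"hand":0.47},{"az":0.99,"hand":0.47},{"az":0.99,"hand":0.47},{"az":0.99,"hand":0.47},{"az":0.99,"hand":0.47},{"az":0.99,"hand":0.47},{"az":0.99,"hand":0.47},{"az":0.99,"hand":0.47},{"az":0.99,"hand":0.47},{"az":0.97,"hand":0.47}]'
```

```text
validation failed for argument at $[0]...
```

```bash
python3 -m inch '[{"ax":0,"ay":0,"az":0.99,"tx":0,"ty":0,"tz":0,"hand":0.47}]'; python3 -m inch --help | head -20
```

```text
time: 0.22
eef_pos: [0.226, 0.5012, 0.2183]
eef_rot: [[-0.855, 0.518, -0.0], [0.518, 0.855, -0.001], [-0.0, -0.001, -1.0]]
contact_force: [0.6, -0.2, 0.3]
opening: 0.0871
grip_force: 0.0invalid input: not JSON, or not a number
```

All the fields are required, so each row will carry them.

```bash
python3 -m inch '[{"ax":0,"ay":0,"az":1,"tx":0,"ty":0,"tz":0,"hand":0.47},{"ax":0,"ay":0,"az":1,"tx":0,"ty":0,"tz":0,"hand":0.47},{"ax":0,"ay":0,"az":1,"tx":0,"ty":0,"tz":0,"hand":0.47},{"ax":0,"ay":0,"az":1,"tx":0,"ty":0,"tz":0,"hand":0.47},{"ax":0,"ay":0,"az":1,"tx":0,"ty":0,"tz":0,"hand":0.47},{"ax":0,"ay":0,"az":1,"tx":0,"ty":0,"tz":0,"hand":0.47},{"ax":0,"ay":0,"az":1,"tx":0,"ty":0,"tz":0,"hand":0.47},{"ax":0,"ay":0,"az":1,"tx":0,"ty":0,"tz":0,"hand":0.47},{"ax":0,"ay":0,"az":0.9,"tx":0,"ty":0,"tz":0,"hand":0.47}]'
```

```text
time: 1.35
eef_pos: [0.226, 0.5012, 0.2183]
eef_rot: [[0.044, 0.999, -0.0], [0.999, -0.044, -0.001], [-0.001, -0.0, -1.0]]
contact_force: [-0.2, 0.5, -0.5]
opening: 0.0432
grip_force: 0.0
```

```bash
python3 -m inch '[{"ax":0,"ay":0,"az":0,"tx":-1,"ty":0.75,"tz":0,"hand":0.47},{"ax":0,"ay":0,"az":0,"tx":-1,"ty":0.75,"tz":0,"hand":0.47},{"ax":0,"ay":0,"az":0,"tx":-1,"ty":0.75,"tz":0,"hand":0.47},{"ax":0,"ay":0,"az":0,"tx":-1,"ty":0.75,"tz":0,"hand":0.47},{"ax":0,"ay":0,"az":0,"tx":-1,"ty":0.75,"tz":0,"hand":0.47},{"ax":0,"ay":0,"az":0,"tx":-1,"ty":0.75,"tz":0,"hand":0.47},{"ax":0,"ay":0,"az":0,"tx":-1,"ty":0.75,"tz":0,"hand":0.47},{"ax":0,"ay":0,"az":0,"tx":-1,"ty":0.75,"tz":0,"hand":0.47}]'
```

```text
time: 2.35
eef_pos: [0.3969, 0.2532, 0.2185]
eef_rot: [[0.04, 0.999, -0.0], [0.999, -0.04, -0.0], [-0.0, -0.0, -1.0]]
contact_force: [0.3, 0.3, 1.2]
opening: 0.0438
grip_force: 0.0
```

```bash
python3 -m inch '[{"ax":0,"ay":0,"az":0,"tx":-1,"ty":0.75,"tz":0,"hand":0.47},{"ax":0,"ay":0,"az":0,"tx":-1,"ty":0.75,"tz":0,"hand":0.47},{"ax":0,"ay":0,"az":0,"tx":-1,"ty":0.75,"tz":0,"hand":0.47},{"ax":0,"ay":0,"az":0,"tx":-1,"ty":0.75,"tz":0,"hand":0.47},{"ax":0,"ay":0,"az":0,"tx":-1,"ty":0.75,"tz":0,"hand":0.47},{"ax":0,"ay":0,"az":0,"tx":-1,"ty":0.75,"tz":0,"hand":0.47},{"ax":0,"ay":0,"az":0,"tx":-1,"ty":0.75,"tz":0,"hand":0.47},{"ax":0,"ay":0,"az":0,"tx":-1,"ty":0.75,"tz":0,"hand":0.47},{"ax":0,"ay":0,"az":0,"tx":0,"ty":0,"tz":0,"hand":0.47}]'
python3 - <<'E'
from plant import status, vision, r
from h import *
s=status.state();print(s["eef_pos"].round(4))
for n in("wrist","scene"):
    c=vision.get_calibration(n);p,d=vision.snapshot(n)
    np.savez(f"pics/{n}2.npz",p=p,d=d,K=c["camera_matrix"],T=c["cam_to_world"]);cv2.imwrite(f"pics/{n}2.png",p[:,:,::-1])
    if n=="wrist":
        print(c["camera_matrix"].round(1).tolist(),c["cam_to_world"].round(3).tolist())
        for nm,cc in(("yel",YEL),("org",ORG),("brs",BRS)):
            for a,uv,m in blobs(p,*cc,(0,0,512,384),30)[:2]:
                m=m&(d>0);v,u=np.nonzero(m);P=(np.linalg.inv(c["camera_matrix"])@np.c_[u,v,np.ones(len(u))].T)*d[m];W=(c["cam_to_world"][:3,:3]@P).T+c["cam_to_world"][:3,3]
                print(nm,a,uv.round(1),np.percentile(W,(2,50,98),0).round(4).tolist(),(u.min(),u.max(),v.min(),v.max()))
E
```

```text
time: 3.48
eef_pos: [0.5673, 0.0058, 0.218]
eef_rot: [[0.042, 0.999, -0.001], [0.999, -0.042, -0.0], [-0.0, -0.001, -1.0]]
contact_force: [-0.4, 0.8, -0.7]
opening: 0.0435
grip_force: 0.0
[0.5673 0.0058 0.218 ]
[[301.6, 0.0, 253.0], [0.0, 301.6, 192.9], [0.0, 0.0, 1.0]] [[0.999, -0.04, -0.012, 0.571], [-0.041, -0.963, -0.267, 0.08], [-0.001, 0.267, -0.964, 0.384], [0.0, 0.0, 0.0, 1.0]]
yel 2985 [219.7 162.4] [[0.5238, -0.0174, 0.1041], [0.5376, 0.035, 0.1056], [0.5522, 0.0752, 0.1071]] (np.int64(203), np.int64(235), np.int64(115), np.int64(218))
org 269 [283.5 165.3] [[0.5843, 0.0259, 0.0908], [0.5963, 0.0309, 0.118], [0.6086, 0.0316, 0.1263]] (np.int64(269), np.int64(301), np.int64(160), np.int64(172))
brs 8446 [310.4 359.2] [[0.5401, 0.0258, 0.3265], [0.5833, 0.0277, 0.3308], [0.6175, 0.0298, 0.3339]] (np.int64(106), np.int64(495), np.int64(344), np.int64(371))
brs 890 [285.3  32.9] [[0.5875, 0.1334, 0.0873], [0.6016, 0.1434, 0.0915], [0.6155, 0.1535, 0.0931]] (np.int64(269), np.int64(302), np.int64(20), np.int64(47))
```

View pics/wrist2.png

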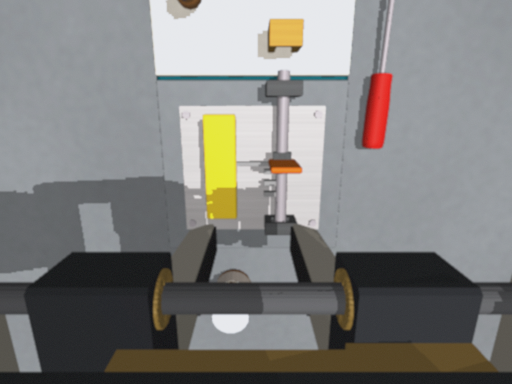

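The wrist view shows the bar at columns 203–235, rows 115–218, and the tab at (284,165). The fingertips straddle the midline at about (205,230) and (300,230), in line with both. The y gap behind the tab is about 10 mm, so I can descend.

```bash
python3 -m inch '[{"ax":0,"ay":0,"az":0,"tx":0,"ty":0,"tz":0.7,"hand":0.47},{"ax":0,"ay":0,"az":0,"tx":0,"ty":0,"tz":0.7,"hand":0.47},{"ax":0,"ay":0,"az":0,"tx":0,"ty":0,"tz":0.7,"hand":0.47},{"ax":0,"ay":0,"az":0,"tx":0,"ty":0,"tz":0.7,"hand":0.47},{"ax":0,"ay":0,"az":0,"tx":0,"ty":0,"tz":0.7,"hand":0.47},{"ax":0,"ay":0,"az":0,"tx":0,"ty":0,"tz":0,"hand":0.47}]'
python3 - <<'E'
from plant import vision
import cv2
p,d=vision.snapshot("wrist");cv2.imwrite("pics/w3.png",p[:,:,::-1])
E
```

```text
time: 4.32
eef_pos: [0.5655, 0.0084, 0.1126]
eef_rot: [[0.039, 0.999, -0.003], [0.999, -0.039, 0.0], [0.0, -0.003, -1.0]]
contact_force: [-0.4, -0.1, 0.6]
opening: 0.0441
grip_force: 0.0
```

View pics/w3.png

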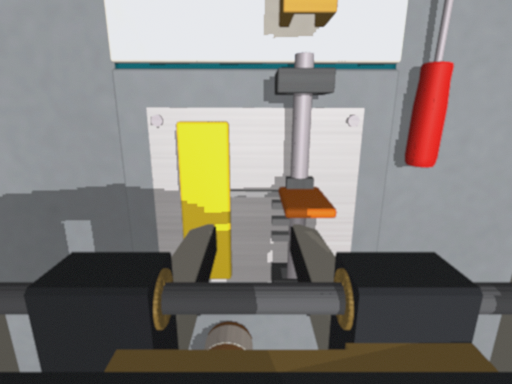

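The left fingertip is above the bar and the right one is just behind the tab, whose top edge spans columns 284–334 at row 210. Next is the press.

```bash
python3 -m inch '[{"ax":0,"ay":0,"az":0,"tx":-0.05,"ty":0.03,"tz":0.2,"hand":0.47},{"ax":0,"ay":0,"az":0,"tx":0,"ty":0,"tz":0.2,"hand":0.47},{"ax":0,"ay":0,"az":0,"tx":0,"ty":0,"tz":0.17,"hand":0.47},{"ax":0,"ay":0,"az":0,"tx":0,"ty":0,"tz":0,"hand":0.47},{"ax":0,"ay":0,"az":0,"tx":0,"ty":0,"tz":0,"hand":0.47}]'
python3 - <<'E'
from plant import vision,status
from h import *
T=vision.get_calibration("wrist");p,d=vision.snapshot("wrist");cv2.imwrite("pics/w4.png",p[:,:,::-1])
K=T["camera_matrix"];T=T["cam_to_world"]
for nm,cc in(("yel",YEL),("org",ORG)):
    for a,uv,m in blobs(p,*cc,(0,0,512,340),30)[:2]:
        m=m&(d>0);v,u=np.nonzero(m);P=(np.linalg.inv(K)@np.c_[u,v,np.ones(len(u))].T)*d[m];W=(T[:3,:3]@P).T+T[:3,3]
        print(nm,a,uv.round(1),np.percentile(W,(2,50,98),0).round(4).tolist())
s=status.state();print(s["eef_pos"].round(4),s["contact_force"].round(2),s["torque"].round(2))
E
```

```text
time: 5.0
eef_pos: [0.5681, 0.0058, 0.0969]
eef_rot: [[0.04, 0.999, 0.001], [0.999, -0.04, -0.0], [-0.0, 0.001, -1.0]]
contact_force: [1.8, 0.2, 4.6]
opening: 0.0433
grip_force: 2.3
yel 5803 [198.3 176.1] [[0.5248, -0.0129, 0.0949], [0.5396, 0.0468, 0.0963], [0.5524, 0.076, 0.0976]]
org 1541 [304.5 207.6] [[0.584, 0.0259, 0.087], [0.5959, 0.0308, 0.1175], [0.6092, 0.0316, 0.1265]]
[0.5681 0.0058 0.0969] [2.55 0.82 4.77] [ 0.04 -0.34 -0.03]
```

Bar is 9.5 mm down with about 4.7 N. Now I push along +x of the tool.

```bash
python3 -m inch '[{"ax":0,"ay":0,"az":0,"tx":0.15,"ty":0,"tz":0.03,"hand":0.47},{"ax":0,"ay":0,"az":0,"tx":0.15,"ty":0,"tz":0,"hand":0.47},{"ax":0,"ay":0,"az":0,"tx":0.15,"ty":0,"tz":0,"hand":0.47},{"ax":0,"ay":0,"az":0,"tx":0.15,"ty":0,"tz":0,"hand":0.47},{"ax":0,"ay":0,"az":0,"tx":0.15,"ty":0,"tz":0,"hand":0.47},{"ax":0,"ay":0,"az":0,"tx":0.15,"ty":0,"tz":0,"hand":0.47},{"ax":0,"ay":0,"az":0,"tx":0,"ty":0,"tz":0,"hand":0.47}]'
python3 - <<'E'
from plant import vision,status
from h import *
T=vision.get_calibration("wrist");p,d=vision.snapshot("wrist");cv2.imwrite("pics/w5.png",p[:,:,::-1])
K=T["camera_matrix"];T=T["cam_to_world"]
for nm,cc in(("yel",YEL),("org",ORG)):
    for a,uv,m in blobs(p,*cc,(0,0,512,340),30)[:2]:
        m=m&(d>0);v,u=np.nonzero(m);P=(np.linalg.inv(K)@np.c_[u,v,np.ones(len(u))].T)*d[m];W=(T[:3,:3]@P).T+T[:3,3]
        print(nm,a,uv.round(1),np.percentile(W,(2,50,98),0).round(4).tolist())
s=status.state();print(s["eef_pos"].round(4),s["contact_force"].round(2),s["torque"].round(2))
E
```

```text
time: 5.92
eef_pos: [0.5684, 0.0332, 0.0956]
eef_rot: [[0.039, 0.999, -0.001], [0.999, -0.039, -0.0], [-0.0, -0.001, -1.0]]
contact_force: [-0.9, -3.0, 5.3]
opening: 0.0436
grip_force: 2.5
yel 3260 [202.4 205.1] [[0.5256, 0.0089, 0.0937], [0.5416, 0.0585, 0.0949], [0.5527, 0.0766, 0.0962]]
yel 42 [222.  315.5] [[0.5434, -0.0216, 0.0938], [0.5466, -0.0198, 0.095], [0.5499, -0.0183, 0.0961]]
org 1732 [305.8 227.1] [[0.5848, 0.0428, 0.0863], [0.5969, 0.0476, 0.1166], [0.6099, 0.0485, 0.1264]]
[0.5684 0.0332 0.0956] [-0.95 -1.34  4.29] [-0.4   0.26  0.06]
```

```bash
python3 -m inch '[{"ax":0,"ay":0,"az":0,"tx":0.15,"ty":0,"tz":0,"hand":0.47},{"ax":0,"ay":0,"az":0,"tx":0.15,"ty":0,"tz":0,"hand":0.47},{"ax":0,"ay":0,"az":0,"tx":0.15,"ty":0,"tz":0,"hand":0.47},{"ax":0,"ay":0,"az":0,"tx":0.15,"ty":0,"tz":0,"hand":0.47},{"ax":0,"ay":0,"az":0,"tx":0.12,"ty":0,"tz":0,"hand":0.47}]';  python3 -m inch '[{"ax":0,"ay":0,"az":0,"tx":0.05,"ty":0,"tz":0,"hand":0.47}]';  python3 -m inch '[{"ax":0,"ay":0,"az":0,"tx":0.03,"ty":0,"tz":0,"hand":0.47}]'
cat > look.py <<'E'
import sys
from plant import vision,status
from h import *
T=vision.get_calibration("wrist");p,d=vision.snapshot("wrist");cv2.imwrite(f"pics/{sys.argv[1]}.png",p[:,:,::-1])
K=T["camera_matrix"];T=T["cam_to_world"]
for nm,cc in(("yel",YEL),("org",ORG)):
    for a,uv,m in blobs(p,*cc,(0,0,512,340),30)[:2]:
        m=m&(d>0);v,u=np.nonzero(m);P=(np.linalg.inv(K)@np.c_[u,v,np.ones(len(u))].T)*d[m];W=(T[:3,:3]@P).T+T[:3,3]
        print(nm,a,uv.round(1),np.percentile(W,(2,50,98),0).round(4).tolist())
s=status.state();print(s["eef_pos"].round(4),s["contact_force"].round(2),s["torque"].round(2))
E
python3 look.py w6
```

```text
time: 6.6
eef_pos: [0.5693, 0.0542, 0.0956]
eef_rot: [[0.04, 0.999, -0.001], [0.999, -0.04, -0.001], [-0.001, -0.001, -1.0]]
contact_force: [-0.6, -5.7, 6.1]
opening: 0.0438
grip_force: 3.6
time: 6.72
eef_pos: [0.5694, 0.0557, 0.0956]
eef_rot: [[0.04, 0.999, -0.001], [0.999, -0.04, -0.001], [-0.001, -0.001, -1.0]]
contact_force: [-0.5, -5.8, 4.8]
opening: 0.0437
grip_force: 3.5
time: 6.85
eef_pos: [0.5694, 0.0566, 0.0956]
eef_rot: [[0.04, 0.999, -0.001], [0.999, -0.04, -0.001], [-0.001, -0.001, -1.0]]
contact_force: [-0.0, -6.5, 5.6]
opening: 0.0441
grip_force: 3.5
yel 1342 [206.7 232. ] [[0.5263, 0.0303, 0.0935], [0.5456, 0.0675, 0.0949], [0.553, 0.0772, 0.0962]]
yel 749 [212.4 327.8] [[0.5289, -0.0144, 0.0937], [0.5412, -0.006, 0.0949], [0.5504, 0.0041, 0.0961]]
org 1736 [305.7 227. ] [[0.5857, 0.0661, 0.0859], [0.5978, 0.071, 0.1161], [0.6109, 0.0718, 0.1263]]
[0.5694 0.0566 0.0956] [ 0.61 -5.43  4.26] [-0.98  0.26  0.09]
```

```bash
for i in 1; do python3 -m inch '[{"ax":0,"ay":0,"az":0,"tx":0.05,"ty":0,"tz":0,"hand":0.47}]'; python3 -m inch '[{"ax":0,"ay":0,"az":0,"tx":0.05,"ty":0,"tz":0,"hand":0.47}]'; python3 -m inch '[{"ax":0,"ay":0,"az":0,"tx":0,"ty":0,"tz":0,"hand":0.47}]'; done; python3 look.py w7
```

```text
time: 7.02
eef_pos: [0.5694, 0.0571, 0.0956]
eef_rot: [[0.04, 0.999, -0.001], [0.999, -0.04, -0.002], [-0.002, -0.001, -1.0]]
contact_force: [-1.3, -17.8, 7.4]
opening: 0.0435
grip_force: 9.5
time: 7.15
eef_pos: [0.5694, 0.0573, 0.0957]
eef_rot: [[0.04, 0.999, -0.001], [0.999, -0.04, -0.004], [-0.004, -0.001, -1.0]]
contact_force: [-2.2, -27.2, 8.2]
opening: 0.0436
grip_force: 14.3
time: 7.28
eef_pos: [0.5694, 0.0573, 0.0957]
eef_rot: [[0.04, 0.999, -0.001], [0.999, -0.04, -0.004], [-0.004, -0.001, -1.0]]
contact_force: [-2.0, -20.5, 8.0]
opening: 0.0439
grip_force: 12.1
yel 1274 [206.9 232.4] [[0.5263, 0.0311, 0.0936], [0.5457, 0.0681, 0.095], [0.5529, 0.0775, 0.0963]]
yel 741 [212.6 327.9] [[0.5289, -0.014, 0.0939], [0.5414, -0.0054, 0.095], [0.5504, 0.0049, 0.0962]]
org 1759 [305.8 228. ] [[0.5857, 0.0665, 0.086], [0.5979, 0.0713, 0.1168], [0.6108, 0.0722, 0.1263]]
[0.5694 0.0573 0.0956] [ -1.89 -21.42   7.46] [-3.66  0.46 -0.46]
```

Force climbs with no further motion, so the bolt is on its end stop after about 41 mm of travel. I relieve the push and lift.

```bash
python3 -m inch '[{"ax":0,"ay":0,"az":0,"tx":-0.15,"ty":0,"tz":0,"hand":0.47},{"ax":0,"ay":0,"az":0,"tx":-0.1,"ty":0,"tz":-0.2,"hand":0.47},{"ax":0,"ay":0,"az":0,"tx":0,"ty":0,"tz":-0.5,"hand":0.47},{"ax":0,"ay":0,"az":0,"tx":0,"ty":0,"tz":-0.8,"hand":0.47},{"ax":0,"ay":0,"az":0,"tx":0,"ty":0,"tz":-1,"hand":0.47},{"ax":0,"ay":0,"az":0,"tx":0,"ty":0,"tz":-1,"hand":0.47},{"ax":0,"ay":0,"az":0,"tx":0,"ty":0,"tz":-0.5,"hand":0.47},{"ax":0,"ay":0,"az":0,"tx":0,"ty":0,"tz":0,"hand":0.47}]'; python3 look.py w8
```

```text
time: 8.32
eef_pos: [0.5696, 0.0524, 0.2163]
eef_rot: [[0.04, 0.999, 0.001], [0.999, -0.04, -0.0], [0.0, 0.001, -1.0]]
contact_force: [0.3, 0.0, -0.2]
opening: 0.0437
grip_force: 0.0
yel 2133 [221.2 206.9] [[0.5255, -0.019, 0.1041], [0.5391, 0.0412, 0.1056], [0.552, 0.0762, 0.107]]
org 292 [282.9 172.4] [[0.5859, 0.0663, 0.0917], [0.5978, 0.0714, 0.1167], [0.6106, 0.0721, 0.1262]]
[0.5692 0.0524 0.2152] [-0.32 -0.56 -0.06] [-0.05  0.12  0.03]
```

View pics/w8.png

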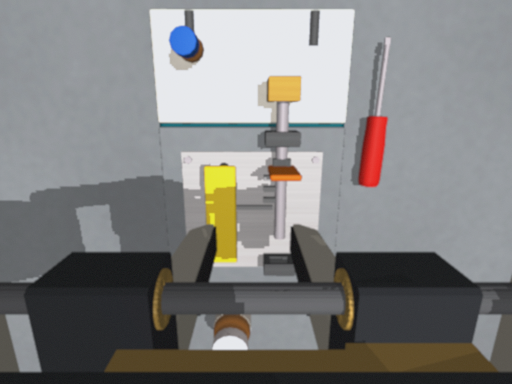

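The bolt end at (284,95) is inside the keeper and the tab is still at its home position (y front .0721). The bar is back up at z .1056, its starting height, and the vial at (185,42), the screwdriver and the jar stand undisturbed.

```bash
python3 -c "
from plant import r
print(r.hand_in())"
```

```text
the job is handed in; nothing more can be done
None
```

The job is handed in at about 8.4 s: the bolt slid about 41 mm to its end stop with the catch held about 10 mm down, the catch sprang back to its starting height and locked it, the arm is clear, and no bystander was touched.

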